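Complete the coloured glass sets on their display trays

TASK

Complete the three glass sets: stand each of the five loose tumblers upright on a free coaster of the tray whose decanter has the tumbler's own colour, one tumbler to a coaster and well centred on it. Set the glasses down gently, never dropping or knocking one over, and do not disturb the short green tumbler that is already on its tray or the clear storage jar.

Things in the scene. Friction and masses are not known exactly. Their poses are not given: they have to be found in the camera images.
- tray_amber: amber set's tray: fixed, wooden, 160 (x) by 170 mm (y), floor 8 and rim 14 mm above table. Fixed amber glass decanter, 60 mm across, top 90 mm above table, at tray x +43, y 0 mm; two dark round coasters 76 mm across, flush with the floor, at x -34, y +42 and -42 mm. Origin: tray centre at table level; z up; both coasters free
- tray_blue: blue set's tray: fixed, wooden, 160 (x) by 170 mm (y), floor 8 and rim 14 mm above table. Fixed blue glass decanter, 60 mm across, top 90 mm above table, at tray x +43, y 0 mm; two dark round coasters 76 mm across, flush with the floor, at x -34, y +42 and -42 mm. Origin: tray centre at table level; z up; both coasters free
- tray_green: green set's tray: fixed, wooden, 160 (x) by 170 mm (y), floor 8 and rim 14 mm above table. Fixed green glass decanter, 60 mm across, top 90 mm above table, at tray x +43, y 0 mm; two dark round coasters 76 mm across, flush with the floor, at x -34, y +42 and -42 mm. Origin: tray centre at table level; z up; y +42 coaster holds the short green tumbler, y -42 is free
- amber_tall_center (a point): loose amber glass tall narrow open tumbler, a plain round cup 40 mm across and 68 mm high, standing upright on the table, wall 3 mm; best gripped in its upper half, so that the rim stays clear of the palm; the point is its centre, half-way up on its axis; z along the axis
- amber_short_center (a point): loose amber glass short wide open tumbler, a plain round cup 54 mm across and 50 mm high, standing upright on the table, wall 3 mm; best gripped in its upper half, so that the rim stays clear of the palm; the point is its centre, half-way up on its axis; z along the axis
- blue_tall_center (a point): loose blue glass tall narrow open tumbler, a plain round cup 40 mm across and 68 mm high, standing upright on the table, wall 3 mm; best gripped in its upper half, so that the rim stays clear of the palm; the point is its centre, half-way up on its axis; z along the axis
- blue_short_center (a point): loose blue glass short wide open tumbler, a plain round cup 54 mm across and 50 mm high, standing upright on the table, wall 3 mm; best gripped in its upper half, so that the rim stays clear of the palm; the point is its centre, half-way up on its axis; z along the axis
- green_tall_center (a point): loose green glass tall narrow open tumbler, a plain round cup 40 mm across and 68 mm high, standing upright on the table, wall 3 mm; best gripped in its upper half, so that the rim stays clear of the palm; the point is its centre, half-way up on its axis; z along the axis
- green_short_center (a point): green glass short wide open tumbler, a plain round cup 54 mm across and 50 mm high, already standing on the y +42 mm coaster of the green tray and to be left there; the point is its centre, half-way up
- storage_jar_center (a point): bystander, leave alone: clear glass storage jar with a wooden lid, 72 mm across and 94 mm high, loose on the table at the left; the point is its centre, half-way up. A fixed cardboard carton, 110 x 90 x 80 mm, stands at the right, about x 0.48, y -0.45 m

How it is judged:
At the end, for the whole second after the job is handed in: All six tumblers stand upright (within 0.08 rad) on the tray of their own colour, two to a tray, each axis within 15 mm along tray x and y of the centre of a coaster (either one), at rest and released (x of amber_tall_center in the frame of tray_amber between -0.049 and -0.019 m and z of amber_tall_center in the frame of tray_amber between 0.037 and 0.047 m and (y of amber_tall_center in the frame of tray_amber between 0.027 and 0.057 m or y of amber_tall_center in the frame of tray_amber between -0.057 and -0.027 m) and angle between each of amber_tall_center, amber_short_center, blue_tall_center, blue_short_center, green_tall_center, green_short_center's own z axis and vertical below 0.08 rad and linear speed of each of amber_tall, amber_short, blue_tall, blue_short, green_tall, green_short below 0.02 m/s and x of amber_short_center in the frame of tray_amber between -0.049 and -0.019 m and z of amber_short_center in the frame of tray_amber between 0.028 and 0.038 m and (y of amber_short_center in the frame of tray_amber between 0.027 and 0.057 m or y of amber_short_center in the frame of tray_amber between -0.057 and -0.027 m) and x of blue_tall_center in the frame of tray_blue between -0.049 and -0.019 m and z of blue_tall_center in the frame of tray_blue between 0.037 and 0.047 m and (y of blue_tall_center in the frame of tray_blue between 0.027 and 0.057 m or y of blue_tall_center in the frame of tray_blue between -0.057 and -0.027 m) and x of blue_short_center in the frame of tray_blue between -0.049 and -0.019 m and z of blue_short_center in the frame of tray_blue between 0.028 and 0.038 m and (y of blue_short_center in the frame of tray_blue between 0.027 and 0.057 m or y of blue_short_center in the frame of tray_blue between -0.057 and -0.027 m) and x of green_tall_center in the frame of tray_green between -0.049 and -0.019 m and z of green_tall_center in the frame of tray_green between 0.037 and 0.047 m and (y of green_tall_center in the frame of tray_green between 0.027 and 0.057 m or y of green_tall_center in the frame of tray_green between -0.057 and -0.027 m) and x of green_short_center in the frame of tray_green between -0.049 and -0.019 m and z of green_short_center in the frame of tray_green between 0.028 and 0.038 m and (y of green_short_center in the frame of tray_green between 0.027 and 0.057 m or y of green_short_center in the frame of tray_green between -0.057 and -0.027 m)); the robot touches nothing.
It fails at once if a loose tumbler is dropped or knocked over (falls free at more than 0.7 m/s, a drop of about 25 mm) ((contact force between the fingers and amber_tall below 0.02 N and linear speed of amber_tall above 0.7 m/s) or (contact force between the fingers and amber_short below 0.02 N and linear speed of amber_short above 0.7 m/s) or (contact force between the fingers and blue_tall below 0.02 N and linear speed of blue_tall above 0.7 m/s) or (contact force between the fingers and blue_short below 0.02 N and linear speed of blue_short above 0.7 m/s) or (contact force between the fingers and green_tall below 0.02 N and linear speed of green_tall above 0.7 m/s)).
It fails at once if the short green tumbler already on its tray is shifted by more than 20 mm or tipped (distance of green_short_center from where it was at the start of the episode above 0.02 m or angle between green_short_center's own z axis and vertical above 0.3 rad).
It fails at once if the storage jar is shifted by more than 20 mm or tipped (distance of storage_jar_center from where it was at the start of the episode above 0.02 m or angle between storage_jar_center's own z axis and vertical above 0.3 rad).
It also fails if it takes over 120 s, if anything falls off the work surface, if the arm or the gripper's body presses on something with over 40 N, if the wrist force passes 120 N, or if a joint passes its speed limit or range.

ROBOT

A 6-joint arm with a two-finger parallel gripper is mounted at the origin on the work surface. World frame = base frame: x ahead of the robot, y to its left, z up, the work surface at z = 0. Lengths are in m, angles in rad, forces in N, time in s.
With the tool pointing down it reaches from about 0.25 to 0.8 m from the base axis. Payload 8.5 kg.
Tool frame: the origin (TCP) lies where the fingers leave the gripper's body, on its centre line; the fingertips stand 73 mm ahead of it and the grasp point (between the pads) lies 54 mm ahead of it (manip.tcp_to_grasp is the distance from the TCP to the grasp point, in m); z points along the fingers, y is the direction in which the jaws open and shut (so a half turn about z gives the same grasp; the last joint's range is limited). The gripper opens to 85 mm and grips with 20 to 120 N. Pads are 22 mm wide; open, the fingers measure 114 mm over their backs; the gripper's body (76 mm by 85 mm) begins 54 mm behind the grasp point. The pads swing forward as they close: fully open they stand 13 mm farther back than shut.
Start: joints at [1.234, 0.238, -0.013, 1.319, 0, 1.571], TCP at [0.173, 0.495, 0.304] pointing down, gripper open.
Joint ranges: [-2.66, 2.66], [-1.03, 1.9], [-1.14, 1.46], [-1.82, 2.27], [-1.45, 1.34], [-3.14, 3.14]. Speed limits (rad/s): [2.22, 2.22, 2.79, 3.14, 3.14, 3.14].

INTERFACE

Orientations are given as a unit quaternion [x, y, z, w].
In Python, from station import manip, optics gives the robot as it stands. The module is installed in compiled form; this text tells all that it offers.
- The arm moves only by the shell command python3 -m creep 'ROWS' [FORCE]. ROWS is JSON, a list of rows, each a list of 3 entries, a list of its own where there are three numbers: the finger opening in mm, from 0 to 85.4, then the shift along the world's x, y, z in units of 50 mm (1.0 is 50 mm), then the turn about the world's z in units of 6 degrees (1.0 is 6 degrees). In form: [[gripper, [tx, ty, tz], yaw], ...]. A call has exactly 10 rows; each row is the pose to reach, as a shift and turn from the pose commanded when the call began; what a row does not reach only later rows make up. A row lasts 1/8 s, in which the tool goes at most 62.5 mm and 10.7 degrees, less where a joint would pass 70% of its speed; a pose out of reach is approached as far as the arm can. A call with a gripper value outside its range is refused whole. The fingers move at their own pace and stop on an object; FORCE is the grip in N (left out, the last holds). Time passes only in rows, so rows that repeat a pose let the fingers close, or fill a call up. It gives the time, the measured TCP pose, the force and the opening at its end, in the units of the state.
- manip.get_state(): the state, without advancing time (a new reading comes with each control period).
- optics.grab_frame(name): name is "scene" or "top" or "wrist"; returns a dict with "color" (420x560x3 uint8, red, green, blue), "range_z" (420x560 float32, m along the optical axis (not along the pixel's ray), 0 where there is no reading), "intrinsics" (3x3 intrinsics, pixels), "position" and "rotation" of the camera in the world. Camera axes: x right, y down, z forward; pixel columns grow to the right and rows downward; lengths in m; the calibration is good to about 2 mm. A picture is of the moment at which its call begins.
- manip.sign_off(): hands the job in, once; it reports no verdict.
Trained networks look in a picture, given as the dict that the camera call returned (one of the last four; its "shot" number tells which), for a name from the list of things; names that differ only in an ending like _2 or _b are one class to them, and where a whole thing is asked for, a point or a joint stands for the part that bears it (a point fixed in the world has none). Each returns a list of dicts, best first, with "p" (0 to 1); they miss things now and then, are a little off and sometimes report something else, mostly with a low value. They report only what shows in the picture. A call takes as long as a camera call.
- optics.find_in(picture, label): "position" ([x, y, z] in m, in world coordinates, good to about 4 mm: the middle of the surface that is visible of it).
- optics.pinpoint(picture, label): "position" ([x, y, z] in m, in world coordinates, good to about 4 mm: a listed point, or the origin of a listed thing).
The state is a dict: "t": time; "q": joint angles; "qvel": joint speeds; "tau": joint torques, N m; "eef_pos": TCP position; "tcp_rot": TCP orientation; "force": force on the tool from outside, world axes, zero at the start; "ft_torque": the same for the moment, N m; "grip_width": opening from 0.0 (shut) to 1.0 (fully open).
Only numpy, scipy, OpenCV 4.12 (cv2) and the standard library are available. Lean on these libraries where they do the work, as an engineer would, in place of code of your own. Each camera call takes 0.05 s, during which the arm holds its last target. There are 200 camera calls.

## Working session

There is one attempt and no reset: what is moved stays moved. The work goes in short steps, Python scripts to look and compute and a shell command to move; the robot and the scene stay as the last step left them, time stands still between calls to the robot, and variables do not carry over. Pictures are saved under pics/ and viewed, about 12 in all and at most 16, crops included, and the job is handed in when it is done.

```bash
mkdir -p pics; cat > h.py <<'E'
import numpy as np, cv2
from station import manip, optics
def save(f,n): cv2.imwrite('pics/'+n+'.png', f['color'][:,:,::-1])
def px(f,p):
    R=np.array(f['rotation']); 
    if R.shape!=(3,3):
        from scipy.spatial.transform import Rotation as S; R=S.from_quat(R).as_matrix()
    c=R.T@(np.array(p)-f['position']); u=np.array(f['intrinsics'])@c; return (u[:2]/u[2]).round().astype(int)
L=['amber_tall_center','amber_short_center','blue_tall_center','blue_short_center','green_tall_center','green_short_center','storage_jar_center','tray_amber','tray_blue','tray_green']
E
python3 - <<'E'
from h import *
s=manip.get_state(); print(s['t'],s['eef_pos'],s['tcp_rot'],manip.tcp_to_grasp)
for n in ['top','scene']:
    f=optics.grab_frame(n); save(f,n+'0'); print(n,np.round(f['position'],3),np.shape(f['rotation']))
    for l in L:
        print(l,[(np.round(d['position'],3).tolist(),round(d['p'],2),px(f,d['position']).tolist()) for d in optics.pinpoint(f,l)[:3]])
print(manip.get_state()['t'])
E
```

```text
0.0 [0.17338568 0.49521972 0.30326679] [ 1.67594852e-01  9.85855695e-01 -7.07564550e-04 -1.13262860e-04] 0.0539
top [0.41  0.077 0.958] (4,)
amber_tall_center [([0.436, -0.267, 0.037], 0.88, [442, 254])]
amber_short_center [([0.455, -0.136, 0.024], 0.58, [381, 245])]
blue_tall_center [([0.442, 0.261, 0.034], 0.61, [203, 251])]
blue_short_center [([0.448, 0.011, 0.024], 0.61, [315, 248])]
green_tall_center [([0.452, 0.127, 0.032], 0.71, [263, 247]), ([0.483, 0.423, 0.049], 0.35, [129, 232])]
green_short_center [([0.599, 0.046, 0.03], 0.64, [299, 182])]
storage_jar_center [([0.482, 0.425, 0.051], 0.63, [128, 233])]
tray_amber []
tray_blue [([0.637, -0.24, 0.003], 0.61, [421, 168]), ([0.453, 0.129, 0.037], 0.37, [262, 246])]
tray_green [([0.639, 0.004, 0.002], 0.58, [317, 168])]
scene [ 1.354 -0.097  0.648] (4,)
amber_tall_center [([0.442, -0.272, 0.036], 0.84, [132, 214])]
amber_short_center [([0.452, -0.131, 0.025], 0.93, [187, 213]), ([0.448, 0.011, 0.023], 0.15, [238, 206])]
blue_tall_center [([0.442, 0.264, 0.034], 0.79, [323, 191])]
blue_short_center [([0.45, 0.01, 0.024], 0.67, [238, 206])]
green_tall_center [([0.601, 0.045, 0.034], 0.7, [261, 234]), ([0.455, 0.126, 0.035], 0.58, [278, 199])]
green_short_center [([0.601, 0.044, 0.034], 0.75, [260, 234]), ([0.452, -0.131, 0.026], 0.41, [187, 213])]
storage_jar_center [([0.483, 0.424, 0.046], 0.62, [379, 188])]
tray_amber [([0.642, 0.238, 0.002], 0.9, [338, 243])]
tray_blue [([0.637, -0.243, -0.002], 0.62, [144, 273])]
tray_green [([0.635, 0.004, -0.003], 0.6, [247, 257]), ([0.457, 0.129, 0.032], 0.43, [279, 200]), ([0.453, -0.13, 0.025], 0.26, [187, 213])]
1.1
```

View pics/top0.png

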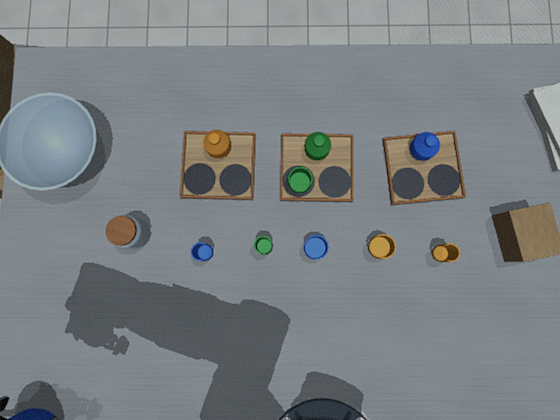

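View pics/scene0.png

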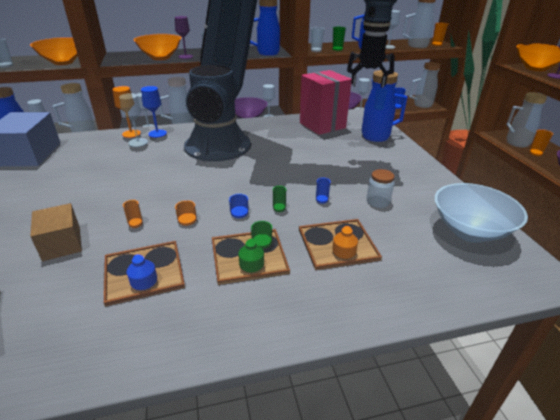

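The top view shows the five tumblers in a row, from blue tall (202,252) to amber tall (445,253). The trays are amber (218,165), green (317,167, short green tumbler on its left coaster) and blue (424,168, slightly turned). This matches the networks' reports. Next I measure coasters and cups from depth in both views.

```bash
cat >> h.py <<'E'
from scipy.spatial.transform import Rotation as S
def cloud(f):
    K=np.array(f['intrinsics']); z=f['range_z']; v,u=np.mgrid[:420,:560]
    P=np.stack([(u-K[0,2])/K[0,0]*z,(v-K[1,2])/K[1,1]*z,z],-1)
    return P@S.from_quat(f['rotation']).as_matrix().T+f['position']
def rep(f, pts, r=.06):
    W=cloud(f); hsv=cv2.cvtColor(f['color'],cv2.COLOR_RGB2HSV)
    for n,p in pts.items():
        d=np.hypot(W[...,0]-p[0],W[...,1]-p[1])
        if n[0]=='c':
            m=(d<.055)&(hsv[...,2]<75)&(hsv[...,1]<110)&(W[...,2]<.02)
            Q=W[m]; hull=cv2.minEnclosingCircle(Q[:,:2].astype(np.float32)*1000)
            print(n,m.sum(),'mean',Q.mean(0).round(4),'circ',np.round(hull,1))
        else:
            m=(d<r)&(hsv[...,1]>120)&(W[...,2]>.012); Q=W[m]
            zt=np.percentile(Q[:,2],97); T=Q[Q[:,2]>zt-.006]
            print(n,m.sum(),'ztop',zt.round(4),'all box mid',((Q.max(0)+Q.min(0))/2).round(4),'ext',np.ptp(Q,0).round(3),'rim circ',len(T),np.round(cv2.minEnclosingCircle(T[:,:2].astype(np.float32)*1000),1))
E
python3 - <<'E'
from h import *
C={'AT':(.439,-.27),'AS':(.453,-.133),'BT':(.442,.262),'BS':(.449,.011),'GT':(.453,.127),'GS':(.6,.045),
'cA+':(.605,.28),'cA-':(.605,.197),'cG-':(.603,-.038),'cB+':(.6,-.198),'cB-':(.6,-.282)}
for n in ['top','scene']:
    f=optics.grab_frame(n); print(n); rep(f,C)
E
```

```text
topTraceback (most recent call last):
  File "<stdin>", line 5, in <module>
  File "h.py", line 26, in rep
    print(n,m.sum(),'ztop',zt.round(4),'all box mid',((Q.max(0)+Q.min(0))/2).round(4),'ext',np.ptp(Q,0).round(3),'rim circ',len(T),np.round(cv2.minEnclosingCircle(T[:,:2].astype(np.float32)*1000),1))
                                                                                                                                   ~~~~~~~~^^^^^^^^^^^^^^^^^^^^^^^^^^^^^^^^^^^^^^^^^^^^^^^^^^^^^^^^^^^
    return _wrapfunc(a, 'round', decimals=decimals, out=out)
    return _wrapit(obj, method, *args, **kwds)
    conv = _array_converter(obj)
ValueError: setting an array element with a sequence. The requested array has an inhomogeneous shape after 1 dimensions. The detected shape was (2,) + inhomogeneous part.
```

```bash
sed -i 's/hull=cv2.minEnclosingCircle/hull=circ/; s/cv2.minEnclosingCircle(T/circ(T/' h.py; cat >> h.py <<'E'
def circ(a):
    (x,y),r=cv2.minEnclosingCircle(a); return [x,y,r]
C={'AT':(.439,-.27),'AS':(.453,-.133),'BT':(.442,.262),'BS':(.449,.011),'GT':(.453,.127),'GS':(.6,.045),
'cA+':(.605,.28),'cA-':(.605,.197),'cG-':(.603,-.038),'cB+':(.6,-.198),'cB-':(.6,-.282)}
E
python3 - <<'E'
from h import *
for n in ['top','scene']:
    f=optics.grab_frame(n); print(n); rep(f,C)
E
```

```text
top
AT 365 ztop 0.0698 all box mid [ 0.4377 -0.2723  0.042 ] ext [0.036 0.038 0.06 ] rim circ 85 [ 438.  -271.9   20. ]
AS 247 ztop 0.0522 all box mid [ 0.4523 -0.1351  0.0327] ext [0.052 0.052 0.041] rim circ 87 [ 451.9 -134.4   26.5]
BT 221 ztop 0.0699 all box mid [0.4401 0.2608 0.0413] ext [0.036 0.04  0.058] rim circ 80 [439.8 260.9  19.9]
BS 145 ztop 0.0535 all box mid [0.4514 0.0109 0.0333] ext [0.05  0.052 0.043] rim circ 80 [451.   11.2  26.2]
GT 109 ztop 0.0714 all box mid [0.4549 0.127  0.0424] ext [0.036 0.037 0.061] rim circ 64 [454.  126.3  19.5]
GS 606 ztop 0.0602 all box mid [0.6004 0.0452 0.0372] ext [0.083 0.09  0.05 ] rim circ 106 [600.5  45.   26.9]
cA+ 753 mean [0.6116 0.2786 0.0096] circ [608.4 271.3  46.7]
cA- 559 mean [0.612  0.2011 0.0095] circ [602.5 205.1  47.9]
cG- 92 mean [ 0.6131 -0.0368  0.0096] circ [598.6 -29.7  45.9]
cB+ 339 mean [ 0.604  -0.206   0.0092] circ [ 599.4 -198.2   54.6]
cB- 669 mean [ 0.6078 -0.2871  0.0096] circ [ 593.9 -279.3   53.8]
scene
AT 332 ztop 0.0689 all box mid [ 0.4365 -0.2712  0.0414] ext [0.044 0.037 0.058] rim circ 62 [ 437
[... 198 characters left out ...]
 0.038 0.059] rim circ 62 [439.5 264.3  21.8]
BS 347 ztop 0.0509 all box mid [0.4491 0.0114 0.0327] ext [0.058 0.051 0.041] rim circ 74 [450.   10.2  28.5]
GT 244 ztop 0.068 all box mid [0.4541 0.1271 0.041 ] ext [0.043 0.034 0.058] rim circ 49 [453.5 128.5  20.6]
GS 443 ztop 0.0583 all box mid [0.6042 0.0461 0.0363] ext [0.082 0.087 0.049] rim circ 82 [600.7  43.9  27.8]
cA+ 225 mean [ 0.6029  0.2862 -0.3009] circ [605.  280.3  54.6]
cA- 506 mean [ 0.6086  0.1923 -0.2364] circ [604.9 197.1  54.9]
cG- 562 mean [ 0.5997 -0.0323 -0.2603] circ [602.3 -38.2  54.7]
cB+ 540 mean [ 0.5904 -0.2013 -0.2151] circ [ 585.5 -197.6   49.1]
cB- 503 mean [ 0.5935 -0.2899 -0.2074] circ [ 591.8 -279.4   52.7]
```

```bash
python3 - <<'E'
from h import *
f=optics.grab_frame('top'); W=cloud(f); hsv=cv2.cvtColor(f['color'],cv2.COLOR_RGB2HSV)
for n,p in C.items():
    if n[0]!='c': continue
    u,v=px(f,(*p,.008)); print(n,(u,v),hsv[v,u],hsv[v,u+11 if 0 else u], end=' ')
    d=np.abs(hsv[...,2].astype(int)-int(hsv[v,u,2]))
    m=((hsv[...,1]<110)&(np.hypot(W[...,0]-p[0],W[...,1]-p[1])<.05)).astype(np.uint8)
    m=cv2.morphologyEx(m,cv2.MORPH_OPEN,np.ones((3,3),np.uint8))
    k,lab=cv2.connectedComponents(m); m=lab==lab[v,u]; Q=W[m]
    print(m.sum(),'mean',Q.mean(0).round(4),'boxmid',((Q.max(0)+Q.min(0))/2).round(4)[:2],'ext',np.ptp(Q,0).round(3))
for n,c in {'A':(.64,.238),'G':(.637,.004),'B':(.637,-.242)}.items():
    m=(np.abs(W[...,0]-c[0])<.1)&(np.abs(W[...,1]-c[1])<.11)&(hsv[...,1]>60)&(hsv[...,0]<25)&(W[...,2]<.02)&(W[...,2]>.004)
    q=(W[m][:,:2]*1000).astype(np.float32); (x,y),s,a=cv2.minAreaRect(q); print(n,m.sum(),round(x,1),round(y,1),np.round(s,1),round(a,1))
    a=a if a<45 else a-90; a=np.radians(a)
    for yy in (42,-42): print('  coaster',np.round([x-34*np.cos(a)-yy*np.sin(a),y-34*np.sin(a)+yy*np.cos(a)],1))
E
```

```text
cA+ (np.int64(199), np.int64(182)) [106  47  71] [106  47  71] 1131 mean [0.6103 0.2759 0.0094] boxmid [0.6135 0.2735] ext [0.083 0.087 0.014]
cA- (np.int64(234), np.int64(181)) [101  40  70] [101  40  70] 1167 mean [0.6092 0.2002 0.0094] boxmid [0.6122 0.2023] ext [0.085 0.089 0.011]
cG- (np.int64(335), np.int64(182)) [111  31  82] [111  31  82] 1199 mean [ 0.6059 -0.0337  0.0094] boxmid [ 0.608  -0.0312] ext [0.087 0.085 0.011]
cB+ (np.int64(404), np.int64(183)) [101  38  74] [101  38  74] 1132 mean [ 0.6024 -0.2045  0.0096] boxmid [ 0.6029 -0.2058] ext [0.091 0.082 0.013]
cB- (np.int64(440), np.int64(183)) [104  37  76] [104  37  76] 1249 mean [ 0.6048 -0.2808  0.0095] boxmid [ 0.6068 -0.2808] ext [0.086 0.096 0.013]
A 2562 643.8 235.7 [169.  160.3] 88.2
  coaster [611.1 278.8]
  coaster [608.5 194.8]
G 2572 639.4 5.7 [167.2 163.3] 88.9
  coaster [606.3  48.3]
  coaster [604.6 -35.7]
B 2593 636.7 -244.0 [159.9 169.6] 5.7
  coaster [ 598.8 -205.6]
  coaster [ 607.1 -289.2]
```

```bash
python3 -m creep '[[75,[1,-1,0],-1.7],[75,[2,-2,0],-3.4],[75,[3,-3,0],-5.1],[75,[4,-4,0],-6.8],[75,[5,-4.6,0],-8.5],[75,[5.3,-4.7,0],-10.2],[75,[5.33,-4.7,-0.5],-11.8],[75,[5.33,-4.7,-1],-11.8],[75,[5.33,-4.7,-1],-11.8],[75,[5.33,-4.7,-1],-11.8]]' 30
```

```text
t: 2.55
eef_pos: [0.4402, 0.2607, 0.2548]
tcp_rot: [0.708, 0.707, 0.0, 0.0]
force: [-0.7, 0.1, 0.3]
grip_width: 0.878
```

```bash
python3 -m creep '[[80,[0,0,-0.7],0],[80,[0,0,-1.4],0],[80,[0,0,-2.1],0],[80,[0,0,-2.7],0],[80,[0,0,-3.05],0],[80,[0,0,-3.05],0],[30,[0,0,-3.05],0],[30,[0,0,-3.05],0],[30,[0,0,-3.05],0],[30,[0,0,-3.05],0]]' 30
python3 -m creep '[[30,[0,0,0],0],[30,[0,0,0.2],0],[30,[0,0,0.5],0],[30,[0,0,1],0],[30,[0,0,1.6],0],[30,[0,0,2.2],0],[30,[0,0,2.6],0],[30,[0,0,2.6],0],[30,[0,0,2.6],0],[30,[0,0,2.6],0]]'
python3 - <<'E'
from h import *
f=optics.grab_frame('wrist');g=optics.grab_frame('scene'); cv2.imwrite('pics/w1.png',np.hstack([f['color'],g['color']])[::1,:,::-1][:, :]); 
i=cv2.imread('pics/w1.png'); cv2.imwrite('pics/w1.png',cv2.resize(i,(800,300)))
E
```

```text
t: 3.8
eef_pos: [0.4404, 0.2609, 0.1026]
tcp_rot: [0.708, 0.707, 0.001, 0.0]
force: [-1.9, -0.4, 7.2]
grip_width: 0.464
t: 5.05
eef_pos: [0.4395, 0.2602, 0.2305]
tcp_rot: [0.708, 0.707, -0.001, -0.0]
force: [0.4, -0.2, -1.6]
grip_width: 0.463
```

View pics/w1.png

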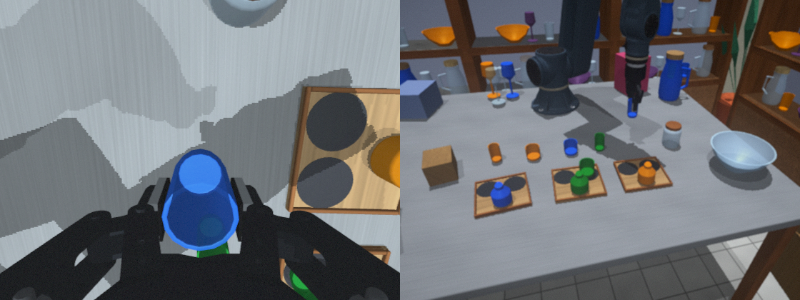

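The tumbler is held upright between the fingers. I'll carry it to the blue tray's left coaster.

```bash
python3 -m creep '[[30,[0.2,-0.5,0],0],[30,[0.6,-1.5,0],0],[30,[1,-2.6,0],0],[30,[1.4,-3.7,0],0],[30,[1.8,-4.8,0],0],[30,[2.2,-5.9,0],0],[30,[2.6,-7,0],0],[30,[2.9,-8.1,0],0],[30,[3.1,-8.9,0],0],[30,[3.18,-9.33,0],0]]'
python3 -m creep '[[30,[0,0,0],0],[30,[0,0,0],0],[30,[0,0,-0.5],0],[30,[0,0,-1],0],[30,[0,0,-1.5],0],[30,[0,0,-1.8],0],[30,[0,0,-2],0],[30,[0,0,-2],0],[30,[0,0,-2],0],[30,[0,0,-2],0]]'
python3 - <<'E'
from h import *
f=optics.grab_frame('wrist');save(f,'w2')
E
```

```text
t: 6.4
eef_pos: [0.599, -0.2081, 0.2304]
tcp_rot: [0.708, 0.706, -0.0, -0.001]
force: [0.0, -0.4, -1.2]
grip_width: 0.468
t: 7.65
eef_pos: [0.5994, -0.2062, 0.1322]
tcp_rot: [0.708, 0.706, 0.0, 0.001]
force: [0.1, 0.2, -0.3]
grip_width: 0.467
```

View pics/w2.png

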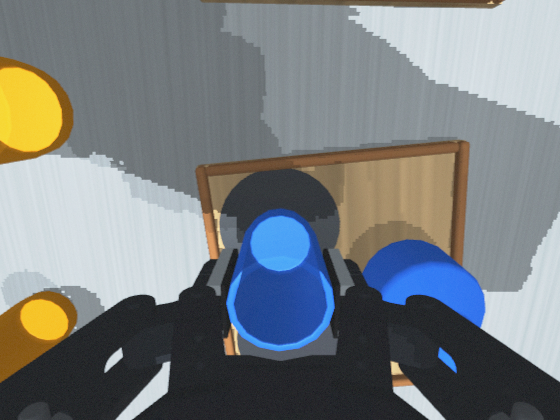

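The cup (centre column 281) is above the upper coaster (column 280) and the centring is good. I'll lower, release and rise.

```bash
python3 -m creep '[[30,[0,0,-0.15],0],[30,[0,0,-0.3],0],[30,[0,0,-0.4],0],[30,[0,0,-0.43],0],[30,[0,0,-0.43],0],[30,[0,0,-0.43],0],[44,[0,0,-0.43],0],[50,[0,0,-0.43],0],[65,[0,0,-0.43],0],[70,[0,0,-0.43],0]]'
python3 -m creep '[[70,[0,0,-0],0],[70,[0,0,0.2],0],[70,[0,0,0.5],0],[70,[0,0,1],0],[70,[0,0,1.6],0],[70,[0,0,2.2],0],[70,[0,0,2.6],0],[80,[-0.5,0.6,2.6],0],[80,[-1.2,1.5,2.6],0],[80,[-1.6,2.2,2.6],0]]'
python3 - <<'E'
from h import *
f=optics.grab_frame('scene'); rep(f,{'BT':(.599,-.206)},.05)
E
```

```text
t: 8.95
eef_pos: [0.599, -0.206, 0.1097]
tcp_rot: [0.708, 0.707, -0.0, -0.0]
force: [-0.1, 0.1, 0.5]
grip_width: 0.819
t: 10.2
eef_pos: [0.5175, -0.0949, 0.2412]
tcp_rot: [0.708, 0.706, 0.0, 0.0]
force: [-0.4, 0.5, -0.4]
grip_width: 0.935
BT 488 ztop 0.0769 all box mid [ 0.596  -0.1917  0.0458] ext [0.054 0.061 0.067] rim circ 90 [ 597.7 -203.6   20.4]
```

```bash
python3 -m creep '[[85,[-0.5,0.8,0],0],[85,[-1.1,1.7,0],0],[85,[-1.37,2.14,-0.3],0],[85,[-1.37,2.14,-1],0],[85,[-1.37,2.14,-1.7],0],[85,[-1.37,2.14,-2.3],0],[85,[-1.37,2.14,-2.8],0],[85,[-1.37,2.14,-3.1],0],[85,[-1.37,2.14,-3.1],0],[85,[-1.37,2.14,-3.1],0]]'
python3 -m creep '[[44,[0,0,0],0],[44,[0,0,0],0],[44,[0,0,0],0],[44,[0,0,0],0],[44,[0,0,0.2],0],[44,[0,0,0.6],0],[44,[0,0,1.2],0],[44,[0,0,1.9],0],[44,[0,0,2.5],0],[44,[0,0,2.8],0]]'
```

```text
t: 11.5
eef_pos: [0.4512, 0.011, 0.0859]
tcp_rot: [0.708, 0.707, 0.001, 0.0]
force: [-0.5, -0.3, 0.4]
grip_width: 0.996
t: 12.75
eef_pos: [0.4508, 0.011, 0.2272]
tcp_rot: [0.708, 0.707, 0.001, 0.001]
force: [0.8, -0.3, -1.6]
grip_width: 0.628
```

```bash
python3 -m creep '[[44,[0.3,-0.5,0.1],0],[44,[0.8,-1.4,0.1],0],[44,[1.3,-2.4,0.1],0],[44,[1.8,-3.4,0.1],0],[44,[2.3,-4.4,0.1],0],[44,[2.8,-5.3,0.1],0],[44,[3.1,-5.96,0],0],[44,[3.11,-5.96,0],0],[44,[3.11,-5.96,-0.5],0],[44,[3.11,-5.96,-1.1],0]]'
python3 -m creep '[[44,[0,0,-0.4],0],[44,[0,0,-0.8],0],[44,[0,0,-1.1],0],[44,[0,0,-1.35],0],[44,[0,0,-1.48],0],[44,[0,0,-1.5],0],[44,[0,0,-1.5],0],[58,[0,0,-1.5],0],[64,[0,0,-1.5],0],[74,[0,0,-1.5],0]]'
python3 - <<'E'
from h import *
f=optics.grab_frame('wrist');save(f,'w3')
E
```

```text
t: 14.0
eef_pos: [0.6059, -0.2864, 0.1704]
tcp_rot: [0.708, 0.707, 0.0, 0.0]
force: [1.2, 0.8, -2.1]
grip_width: 0.629
t: 15.25
eef_pos: [0.6061, -0.2871, 0.0952]
tcp_rot: [0.708, 0.707, 0.0, 0.0]
force: [0.2, 0.5, 0.6]
grip_width: 0.865
```

View pics/w3.png

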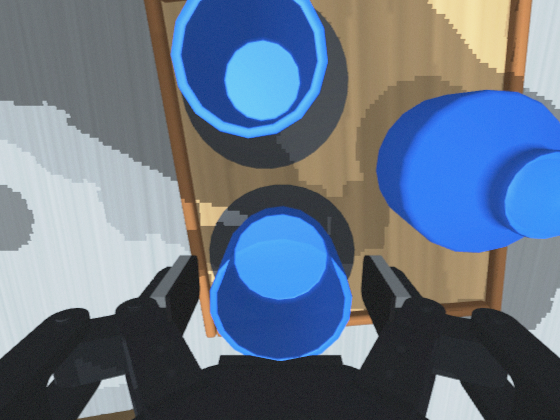

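Both blue tumblers stand on their coasters, at about (260,80) and (280,255). Next is the short amber one.

```bash
python3 -m creep '[[74,[0,0,0.3],0],[74,[0,0,0.9],0],[74,[0,0,1.7],0],[74,[0,0,2.5],0],[80,[-0.3,0.3,2.8],0],[85,[-1,1,2.8],0],[85,[-1.8,1.8,2.8],0],[85,[-2.5,2.5,2.8],0],[85,[-3,2.95,2.8],0],[85,[-3.09,3.05,2.5],0]]'
python3 -m creep '[[85,[0,0,-0.5],0],[85,[0,0,-1.2],0],[85,[0,0,-1.9],0],[85,[0,0,-2.4],0],[85,[0,0,-2.68],0],[85,[0,0,-2.68],0],[44,[0,0,-2.68],0],[44,[0,0,-2.68],0],[44,[0,0,-2.68],0],[44,[0,0,-2.68],0]]'
```

```text
t: 16.55
eef_pos: [0.4505, -0.1334, 0.222]
tcp_rot: [0.707, 0.707, 0.001, 0.001]
force: [-0.5, -0.4, -0.6]
grip_width: 0.993
t: 17.8
eef_pos: [0.4521, -0.1347, 0.0871]
tcp_rot: [0.708, 0.707, 0.0, 0.001]
force: [-1.0, 1.1, 7.0]
grip_width: 0.619
```

```bash
python3 -m creep '[[44,[0,0,0.2],0],[44,[0,0,0.6],0],[44,[0,0,1.3],0],[44,[0,0,2.1],0],[44,[0.2,0.4,2.7],0],[44,[0.7,1.3,2.8],0],[44,[1.2,2.3,2.8],0],[44,[1.7,3.3,2.8],0],[44,[2.2,4.3,2.8],0],[44,[2.7,5.3,2.8],0]]'
python3 -m creep '[[44,[0.35,0.9,0],0],[44,[0.45,1.33,0],0],[44,[0.45,1.33,-0.4],0],[44,[0.45,1.33,-1],0],[44,[0.45,1.33,-1.6],0],[44,[0.45,1.33,-2.1],0],[44,[0.45,1.33,-2.45],0],[44,[0.45,1.33,-2.62],0],[44,[0.45,1.33,-2.62],0],[44,[0.45,1.33,-2.62],0]]'
python3 - <<'E'
from h import *
f=optics.grab_frame('wrist');save(f,'w4')
E
```

```text
t: 19.05
eef_pos: [0.587, 0.1322, 0.2269]
tcp_rot: [0.708, 0.707, 0.0, 0.0]
force: [0.3, -0.6, -0.9]
grip_width: 0.622
t: 20.3
eef_pos: [0.6093, 0.1968, 0.0956]
tcp_rot: [0.708, 0.706, 0.0, 0.0]
force: [0.0, -0.3, -1.1]
grip_width: 0.621
```

View pics/w4.png

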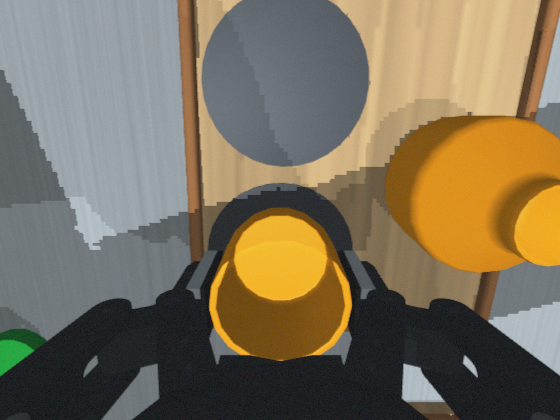

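The cup is centred on its coaster (column 281). I'll release it and go to the tall amber tumbler.

```bash
python3 -m creep '[[44,[0,0,-0.02],0],[44,[0,0,-0.03],0],[58,[0,0,-0.03],0],[64,[0,0,-0.03],0],[74,[0,0,-0.03],0],[74,[0,0,0.2],0],[74,[0,0,0.8],0],[74,[0,0,1.6],0],[74,[0,0,2.4],0],[74,[-0.2,-0.4,2.9],0]]'
python3 -m creep '[[80,[-0.3,-1,0],0],[80,[-0.6,-2.1,0],0],[80,[-1,-3.3,0],0],[80,[-1.4,-4.5,0],0],[80,[-1.8,-5.7,0],0],[80,[-2.3,-6.9,0],0],[80,[-2.8,-8,0],0],[80,[-3.2,-8.8,0],0],[80,[-3.22,-8.97,0],0],[80,[-3.22,-8.97,0],0]]'
```

```text
t: 21.6
eef_pos: [0.5997, 0.1778, 0.2427]
tcp_rot: [0.707, 0.707, 0.002, 0.001]
force: [-0.2, 0.2, 0.1]
grip_width: 0.871
t: 22.85
eef_pos: [0.438, -0.2719, 0.2404]
tcp_rot: [0.708, 0.706, 0.0, 0.0]
force: [0.2, -0.4, -0.3]
grip_width: 0.939
```

```bash
python3 -m creep '[[80,[0,0,-0.7],0],[80,[0,0,-1.4],0],[80,[0,0,-2.1],0],[80,[0,0,-2.6],0],[80,[0,0,-2.77],0],[80,[0,0,-2.77],0],[30,[0,0,-2.77],0],[30,[0,0,-2.77],0],[30,[0,0,-2.77],0],[30,[0,0,-2.77],0]]'
python3 -m creep '[[30,[0,0,0.2],0],[30,[0,0,0.6],0],[30,[0,0,1.3],0],[30,[0,0,2.1],0],[30,[0.2,0.5,2.6],0],[30,[0.5,1.5,2.6],0],[30,[0.9,2.6,2.6],0],[30,[1.2,3.7,2.6],0],[30,[1.6,4.8,2.6],0],[30,[2,5.9,2.6],0]]'
python3 -m creep '[[30,[0.4,1.1,0],0],[30,[0.7,2.2,0],0],[30,[1,3.3,0],0],[30,[1.2,4.2,0],0],[30,[1.4,4.9,0],0],[30,[1.46,5.09,0],0],[30,[1.46,5.09,-0.4],0],[30,[1.46,5.09,-1],0],[30,[1.46,5.09,-1.6],0],[30,[1.46,5.09,-2],0]]'
python3 - <<'E'
from h import *
f=optics.grab_frame('wrist');save(f,'w5')
E
```

```text
t: 24.1
eef_pos: [0.4384, -0.2718, 0.1022]
tcp_rot: [0.708, 0.706, 0.0, 0.001]
force: [-0.3, 1.8, 6.9]
grip_width: 0.454
t: 25.35
eef_pos: [0.5382, 0.0252, 0.2321]
tcp_rot: [0.708, 0.706, 0.0, 0.0]
force: [1.2, -0.3, -0.5]
grip_width: 0.451
t: 26.6
eef_pos: [0.6104, 0.2767, 0.1303]
tcp_rot: [0.708, 0.706, -0.001, -0.0]
force: [0.2, 0.5, -1.4]
grip_width: 0.454
```

View pics/w5.png

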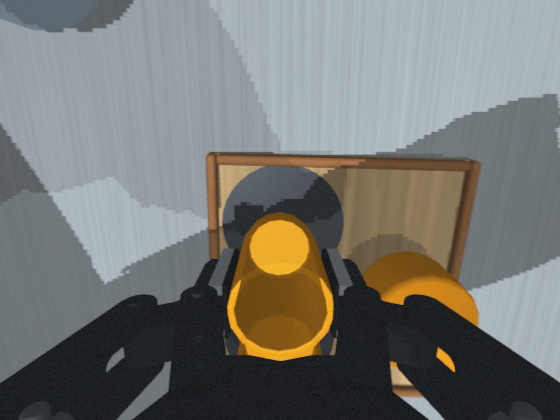

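The cup is centred above the far amber coaster (columns 281 and 284).

```bash
python3 -m creep '[[30,[0,0,-0.15],0],[30,[0,0,-0.3],0],[30,[0,0,-0.4],0],[30,[0,0,-0.43],0],[30,[0,0,-0.43],0],[44,[0,0,-0.43],0],[50,[0,0,-0.43],0],[65,[0,0,-0.43],0],[70,[0,0,-0.43],0],[70,[0,0,-0.3],0]]'
python3 -m creep '[[70,[0,0,0.5],0],[70,[0,0,1.3],0],[70,[0,0,2.1],0],[75,[-0.2,-0.2,2.5],0],[80,[-0.9,-0.9,2.5],0],[80,[-1.7,-1.7,2.5],0],[80,[-2.5,-2.4,2.5],0],[80,[-3.1,-2.95,2.5],0],[80,[-3.14,-3.02,2.5],0],[80,[-3.14,-3.02,2.5],0]]'
python3 -m creep '[[80,[0,0,-0.7],0],[80,[0,0,-1.4],0],[80,[0,0,-2],0],[80,[0,0,-2.5],0],[80,[0,0,-2.8],0],[80,[0,0,-2.8],0],[30,[0,0,-2.8],0],[30,[0,0,-2.8],0],[30,[0,0,-2.8],0],[30,[0,0,-2.8],0]]'
```

```text
t: 27.9
eef_pos: [0.6107, 0.2778, 0.1161]
tcp_rot: [0.708, 0.706, -0.001, -0.0]
force: [0.5, -0.7, 0.1]
grip_width: 0.819
t: 29.15
eef_pos: [0.4539, 0.1267, 0.2415]
tcp_rot: [0.708, 0.706, 0.0, 0.0]
force: [0.6, 0.1, 0.0]
grip_width: 0.931
t: 30.4
eef_pos: [0.4544, 0.1272, 0.1021]
tcp_rot: [0.708, 0.707, 0.001, 0.0]
force: [-1.2, 0.3, 6.5]
grip_width: 0.466
```

```bash
python3 -m creep '[[30,[0,0,0.2],0],[30,[0,0,0.6],0],[30,[0,0,1.3],0],[30,[0,0,2.1],0],[30,[0.3,-0.3,2.6],0],[30,[1,-1.1,2.6],0],[30,[1.8,-2,2.6],0],[30,[2.6,-2.8,2.6],0],[30,[3,-3.26,2.6],0],[30,[3,-3.26,2.6],0]]'
python3 -m creep '[[30,[0,0,-0.3],0],[30,[0,0,-0.8],0],[30,[0,0,-1.3],0],[30,[0,0,-1.7],0],[30,[0,0,-2],0],[30,[0,0,-2],0],[30,[0,0,-2],0],[30,[0,0,-2],0],[30,[0,0,-2],0],[30,[0,0,-2],0]]'
python3 - <<'E'
from h import *
f=optics.grab_frame('wrist');save(f,'w6')
E
```

```text
t: 31.65
eef_pos: [0.6049, -0.0378, 0.2312]
tcp_rot: [0.709, 0.706, -0.0, -0.0]
force: [-0.0, -0.1, -1.0]
grip_width: 0.465
t: 32.9
eef_pos: [0.6041, -0.0361, 0.1317]
tcp_rot: [0.708, 0.706, 0.0, 0.0]
force: [-0.3, -0.2, -1.5]
grip_width: 0.464
```

View pics/w6.png

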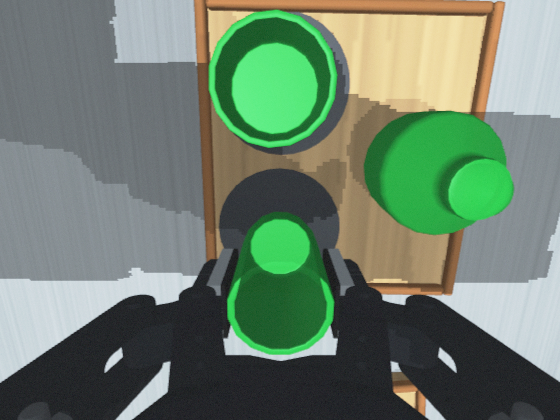

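The cup is centred over the free green coaster (columns 281 and 280). I'll lower, release, rise and retreat.

```bash
python3 -m creep '[[30,[0,0,-0.15],0],[30,[0,0,-0.3],0],[30,[0,0,-0.4],0],[30,[0,0,-0.43],0],[30,[0,0,-0.43],0],[44,[0,0,-0.43],0],[50,[0,0,-0.43],0],[65,[0,0,-0.43],0],[70,[0,0,-0.43],0],[70,[0,0,-0.3],0]]'
python3 -m creep '[[70,[0,0,0.5],0],[70,[0,0,1.3],0],[70,[0,0,2.1],0],[70,[-0.3,0,2.6],0],[70,[-1,0,2.6],0],[70,[-2,0,2.6],0],[70,[-3,0,2.6],0],[70,[-4,0,2.6],0],[70,[-4.4,0,2.6],0],[70,[-4.4,0,2.6],0]]'
python3 - <<'E'
from h import *
for n in ['top','scene']:
    f=optics.grab_frame(n); save(f,n+'9'); print(n)
    rep(f,{'AT':(.611,.278),'AS':(.609,.197),'BT':(.599,-.205),'BS':(.606,-.287),'GT':(.604,-.036),'GS':(.6,.045)},.036)
E
```

```text
t: 34.2
eef_pos: [0.6037, -0.036, 0.1161]
tcp_rot: [0.708, 0.707, -0.0, -0.0]
force: [-0.1, 0.0, 0.6]
grip_width: 0.82
t: 35.45
eef_pos: [0.3836, -0.0361, 0.2472]
tcp_rot: [0.708, 0.706, 0.001, 0.001]
force: [-0.4, -0.6, 0.3]
grip_width: 0.822
top
AT 363 ztop 0.0787 all box mid [0.6153 0.2841 0.0461] ext [0.052 0.056 0.068] rim circ 86 [609.8 275.8  20.2]
AS 504 ztop 0.0604 all box mid [0.6081 0.1983 0.0379] ext [0.053 0.058 0.052] rim circ 114 [608.9 195.4  27. ]
BT 392 ztop 0.0781 all box mid [ 0.5978 -0.2042  0.0467] ext [0.04  0.038 0.068] rim circ 86 [ 598.2 -204.4   20. ]
BS 605 ztop 0.0604 all box mid [ 0.6068 -0.2869  0.0372] ext [0.055 0.054 0.05 ] rim circ 106 [ 605.5 -286.5   26.8]
GT 327 ztop 0.0785 all box mid [ 0.603  -0.0366  0.047 ] ext [0.04  0.038 0.066] rim circ 72 [603.2 -36.7  19.9]
GS 491 ztop 0.0603 all box mid [0.5956 0.0452 0.0368] ext [0.063 0.049 0.05 ] rim circ 104 [600.7  44.7  26.9]
scene
AT 298 ztop 0.0762 all box mid [0.61   0.2756 0.0469] ext [0.042 0.038 0.062] rim circ 70 [609.1 277.   20.6]
AS 460 ztop 0.0587 all box mid [0.608  0.1961 0.0367] ext [0.057 0.054 0.049] rim circ 86 [609.3 196.5  27.1]
BT 468 ztop 0.077 all box mid [ 0.598  -0.2033  0.0459] ext [0.044 0.037 0.067] rim circ 87 [ 597.5 -204.9   20.4]
BS 581 ztop 0.0592 all box mid [ 0.6053 -0.2855  0.0369] ext [0.055 0.051 0.049] rim circ 126 [ 605.4 -286.2   27.5]
GT 384 ztop 0.0769 all box mid [ 0.6026 -0.0357  0.0456] ext [0.043 0.037 0.065] rim circ 71 [603.1 -36.2  19.7]
GS 424 ztop 0.0586 all box mid [0.6002 0.0459 0.0369] ext [0.056 0.052 0.049] rim circ 81 [601.   46.5  27.1]
```

View pics/top9.png

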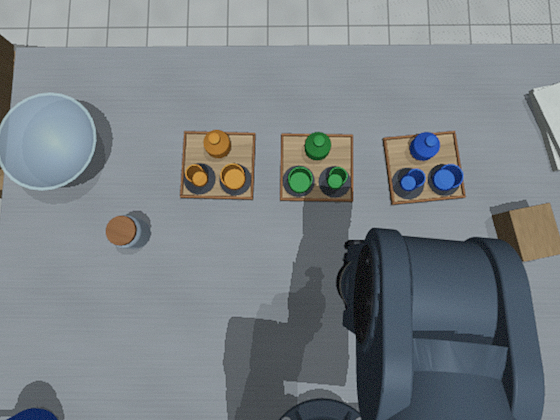

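All six tumblers stand upright on their own trays, and the jar at (122,231) is unmoved, so I'm handing in.

```bash
python3 -c "
from station import manip
print(manip.sign_off())"
```

```text
the job is handed in; nothing more can be done
None
```

I moved all five loose tumblers onto the free coasters of their own-colour trays and handed the job in at about 36 s of the 120 s allowed. The hand-in reports no verdict.

- **Position:** In the last top and scene views all six tumblers stood upright. Every rim centre was within about 4 mm of its estimated coaster centre, against the 15 mm allowed. The short green one was about 7 mm off, where it had stood at the start.
- **Height:** Rim tops measured 76–79 mm for the tall tumblers and 59–60 mm for the short ones. The expected heights are 76 and 58 mm.
- **Bystanders:** The short green tumbler measured the same place as before to within about 3 mm. I checked the jar only by eye in the top view, where it had not moved. The gripper was open and clear of everything.
- **Disagreements:**
  - My first attempt at finding the coasters by colour gave poor results, so I worked out their centres from the tray outlines. The wrist pictures confirmed the left-right centring for each tumbler.
  - The networks confused a few labels at low confidence, and I settled those by looking at the pictures.

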